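# Sweep the tokens into the counting tray

## Task

Sweep the three loose round wooden tokens along the table with the fingers into the open-fronted cardboard counting tray, so that all three lie flat and wholly inside it. Only push them: do not lift any of them off the table. Leave the stamp, glue stick, tape roll, pen and stapler standing or lying where they are.

Things in the scene. Friction and masses are not known exactly. Their poses are not given: they have to be found in the camera images.
- token1: a loose round token of dark wood lying flat on the table, 44 mm diameter, 12 mm thick, about 14 g; origin at the centre of its underside, z up
- token2: a loose round token of dark wood lying flat on the table, 44 mm diameter, 12 mm thick, about 14 g; origin at the centre of its underside, z up
- token3: a loose round token of dark wood lying flat on the table, 44 mm diameter, 12 mm thick, about 14 g; origin at the centre of its underside, z up
- tray: low cardboard tray fixed to the table: three walls (6 mm thick, 35 mm high) and an open front; inside 120 mm deep (x), 170 mm wide (y). Paper-thin floor, no step at the front. Origin: table height, middle of the inside floor. +x points inwards from the open front (x = -60 mm) to the back wall (inner face x = +60 mm); side walls: inner faces at y = -85 and +85 mm
- stamp_mid (a point): a hand stamp standing on its 36 mm square wooden base, knob up, 58 mm high; this point is its centre, 29 mm up
- glue_mid (a point): a closed glue stick standing upright, 29 mm across, 60 mm high; this point is its centre, 30 mm up
- tape_mid (a point): a small roll of brown tape lying flat, 56 mm across, 24 mm high; this point is its centre, 12 mm up
- pen_mid (a point): a marker pen 125 mm long and 16 mm thick, lying on the left; this point is its centre, 8 mm up
- stapler_mid (a point): a stapler about 130 x 36 mm and 55 mm high at the far edge of the table; this point is its centre, 25 mm up
Mind the look-alikes: they are no part of the job. What is shaped like the token3 but red is not meant.

How it is judged:
At the end, for the whole second after the job is handed in: All three tokens lie flat (tilt under 0.12 rad, on the table, not on one another) and at rest in the tray: each centre at least 20 mm inside the line of the open front and between the three walls (x of token1 in the frame of tray between -0.04 and 0.06 m and y of token1 in the frame of tray between -0.085 and 0.085 m and height (world z) of token1 between -0.004 and 0.004 m and angle between each of token1, token2, token3's own z axis and vertical below 0.12 rad and linear speed of each of token1, token2, token3 below 0.02 m/s and x of token2 in the frame of tray between -0.04 and 0.06 m and y of token2 in the frame of tray between -0.085 and 0.085 m and height (world z) of token2 between -0.004 and 0.004 m and x of token3 in the frame of tray between -0.04 and 0.06 m and y of token3 in the frame of tray between -0.085 and 0.085 m and height (world z) of token3 between -0.004 and 0.004 m); the robot touches nothing.
It fails at once if a token is lifted: its underside rises more than 15 mm off the table (height (world z) of any of token1, token2, token3 above 0.015 m).
It fails at once if a bystander is shifted or tipped: its centre moves more than 20 mm (distance of any of stamp_mid, glue_mid, tape_mid, pen_mid, stapler_mid from where it was at the start of the episode above 0.02 m).
It also fails if it takes over 69 s, if anything falls off the work surface, if the arm or the gripper's body presses on something with over 40 N, if the wrist force passes 120 N, or if a joint passes its speed limit or range.

## Robot

A 6-joint arm with a two-finger parallel gripper is mounted at the origin on the work surface. World frame = base frame: x ahead of the robot, y to its left, z up, the work surface at z = 0. Lengths are in m, angles in rad, forces in N, time in s.
With the tool pointing down it reaches from about 0.3 to 0.775 m from the base axis. Payload 14.6 kg.
Tool frame: the origin (TCP) lies at the very end of the fingers, on their centre line; the grasp point (between the pads) lies 19 mm behind it; y points along the fingers, z is the direction in which the jaws open and shut, and the axes are right-handed (so a half turn about y gives the same grasp; the last joint's range is limited). The gripper opens to 94 mm and grips with 3 to 60 N. Pads are 16 mm wide; open, the fingers measure 119 mm over their backs; the gripper's body (75 mm by 177 mm) begins 78 mm behind the grasp point.
Start: joints at [-1.198, 0.3, 1.521, -0, 1.321, -0.067], TCP at [0.234, -0.498, 0.178] pointing down, gripper open.
Joint ranges: [-3.03, 3.03], [-0.79, 2.21], [0.23, 2.52], [-1.04, 4.18], [0, 3.07], [-2.55, 2.55]. Speed limits (rad/s): [2.22, 2.22, 2.57, 3.14, 3.14, 3.14].

## Interface

Orientations are given as [roll, pitch, yaw] about the fixed x, y, z axes, in that order (R = Rz(yaw) Ry(pitch) Rx(roll)).
In Python, from station import get_obs, camera, job gives the robot as it stands.
- The arm moves only by the tool step_arm, never from a script. Its argument "targets" is a list of rows, each a list of 6 numbers: the shift along the tool's x, y, z in mm, then the turn, a rotation vector about the tool's x, y, z in degrees. In form: [[dx, dy, dz, rx, ry, rz], ...]. A call has 1 to 12 rows; each row shifts and turns the commanded pose from where the row before left it, along the tool's axes as they then stand; what a row does not reach is not made up. A row lasts 1/8 s, in which the tool goes at most 62.5 mm and 10.7 degrees, less where a joint would pass 70% of its speed; a pose out of reach is approached as far as the arm can. A call is refused whole if a number of a shift passes 62.5 or a number of a turn 10.7, either way. A call with a gripper value outside its range is refused whole. "gripper" is the opening, from -1 (shut) to 1 (fully open), set as the call begins (left out, the last holds). The fingers move at their own pace and stop on an object; "squeeze" is the grip in N (left out, the last holds). Time passes only in rows, so rows that do not move let the fingers close. It gives the time, the measured TCP pose, the force and the opening at its end, in the units of the state.
- get_obs(): the state, without advancing time (a new reading comes with each control period).
- camera(name): name is "scene" or "top"; returns a dict with "pixels" (384x512x3 uint8, red, green, blue), "intrinsics" (3x3 intrinsics, pixels), "k1" (the pictures are not rectified: a ray, as slopes to the right and down, at radius r is drawn at 1 + k1 r^2 times it, then the intrinsics apply), "R" (3x3) and "t" (3): a world point X has camera coordinates R X + t. Camera axes: x right, y down, z forward; pixel columns grow to the right and rows downward; lengths in m; the calibration is good to about 2 mm. A picture is of the moment at which its call begins. There is no depth.
- job.hand_in(): hands the job in, once; it reports no verdict.
The state is a dict: "time_s": time; "qpos": joint angles; "joint_vel": joint speeds; "tau": joint torques, N m; "ee_pos": TCP position; "eef_rot": TCP orientation; "force": force on the tool from outside, world axes, zero at the start; "moment": the same for the moment, N m; "grip_width": finger opening in m.
Only numpy, scipy, OpenCV 4.12 (cv2) and the standard library are available. Lean on these libraries where they do the work, as an engineer would, in place of code of your own. Each camera call takes 0.05 s, during which the arm holds its last target.

## Working session

There is one attempt and no reset: what is moved stays moved. The work goes in short steps, Python scripts to look and compute and a tool call to move; the robot and the scene stay as the last step left them, time stands still between calls to the robot, and variables do not carry over. Pictures are saved under pics/ and viewed, and the job is handed in when it is done.

Besides the shell and the picture viewer there is one more tool, called after ">>>" in YAML: its name, and indented under it one key for each argument. step_arm: Moves the arm, as the interface text tells. Its arguments: {"type":"object","properties":{"targets":{"type":"array","items":{"type":"array","items":{"type":"number"}}},"gripper":{"type":"number"},"squeeze":{"type":"number"}},"required":["targets"]}

```bash
mkdir -p pics; ls; python3 - <<'E'
from station import get_obs,camera,job
import cv2,numpy as np
o=get_obs();print(o)
for n in("scene","top"):
    c=camera(n);cv2.imwrite(f"pics/{n}0.png",c["pixels"][:,:,::-1]);print(n,c["intrinsics"],c["k1"],c["R"],c["t"])
E
```

```text
pics
{'time_s': 0.0, 'qpos': array([-1.19757148e+00,  3.00480089e-01,  1.52161855e+00,  6.81062439e-06,
        1.32067479e+00, -6.66358002e-02]), 'joint_vel': array([ 1.14467685e-03,  5.13192793e-04,  2.03344593e-03, -7.90281380e-05,
       -7.28023366e-05,  1.12843926e-03]), 'tau': array([ 1.05241812e-03, -5.31809485e+01, -3.52738595e+01,  7.08939414e-02,
        2.44259764e-02, -1.41385367e-04]), 'ee_pos': array([ 0.23406739, -0.49737065,  0.17736557]), 'eef_rot': array([-1.57197404e+00,  8.52054058e-05, -2.70173374e+00]), 'force': array([ 0.12595562, -0.14423242,  0.3654696 ]), 'moment': array([-0.04307078,  0.04460669, -0.04193276]), 'grip_width': 0.09388869414948235}
scene [[477.59806398   0.         259.24394904]
 [  0.         477.59806398 199.50669052]
 [  0.           0.           1.        ]] 0.047326500150382055 [[ 0.84822661  0.52949851  0.01195579]
 [ 0.446064   -0.70203462 -0.5551345 ]
 [-0.28554951  0.4762129  -0.83167467]] [-0.57616878 -0.17153067  1.40334946]
top [[351.19196731   0.         266.06492238]
 [  0.         351.19196731 190.24142469]
 [  0.           0.           1.        ]] 0.015608605641990085 [[ 0.01264318 -0.99982955  0.01345412]
 [-0.99113507 -0.01431063 -0.13208513]
 [ 0.13225515 -0.01166487 -0.99114707]] [0.06549324 0.60643832 0.87497791]
```

View pics/scene0.png

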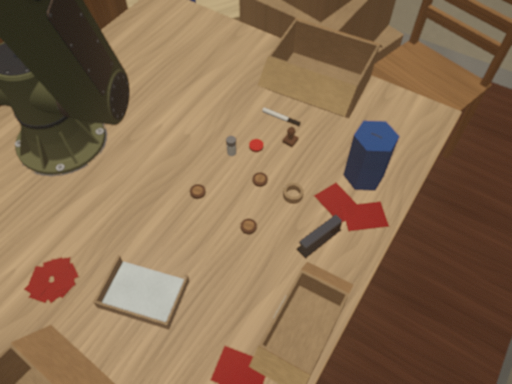

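View pics/top0.png

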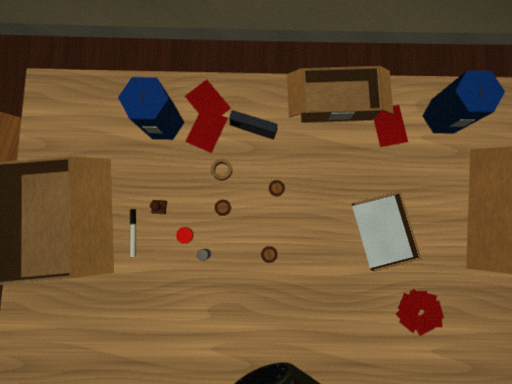

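The top view shows the tokens at about (223,207), (277,188) and (269,254). The red look-alike is at (185,235). The white-floored tray is at (385,232), with its open front on the left facing the tokens. Next I'll measure these.

```bash
cat > h.py <<'E'
from station import get_obs,camera,job
import cv2,numpy as np
def ray(c,px,z):
    K=c["intrinsics"];d=np.array([c["k1"],0,0,0,0.])
    # r drawn = r(1+k1 r^2) : cv2 model
    u=cv2.undistortPoints(np.array(px,float).reshape(-1,1,2),K,d).reshape(-1,2)
    D=np.c_[u,np.ones(len(u))]@c["R"]; C=-c["R"].T@c["t"]
    return C+D*((z-C[2])/D[:,2])[:,None]
def tokens(c,z=0.012,show=True):
    im=c["pixels"].astype(int);hsv=cv2.cvtColor(c["pixels"],cv2.COLOR_RGB2HSV)
    m=((hsv[...,2]<125)&(im[...,0]>im[...,2]+15)).astype(np.uint8)
    n,l,s,ce=cv2.connectedComponentsWithStats(m)
    r=[]
    for i in range(1,n):
        if 60<s[i,4]<500:r.append((ce[i],s[i],ray(c,ce[i],z)[0]))
    return r
E
cat > a.py <<'E'
from h import *
for n in("scene","top"):
    c=camera(n)
    print(n)
    for ce,s,p in tokens(c,.008):print(ce.round(1),s,p.round(4))
    hsv=cv2.cvtColor(c["pixels"],cv2.COLOR_RGB2HSV)
    m=((hsv[...,1]<40)&(hsv[...,2]>120)).astype(np.uint8)
    cs,_=cv2.findContours(m,0,2)
    for k in cs:
        if cv2.contourArea(k)>800:
            b=cv2.boxPoints(cv2.minAreaRect(k));q=cv2.approxPolyDP(k,8,True)[:,0];print("white",cv2.contourArea(k),q.tolist(),ray(c,q,0).round(4))
c=camera("top");x=c["pixels"][140:290,100:440,::-1];cv2.imwrite("pics/crop.png",cv2.resize(x,(790,349),interpolation=2))
c=camera("scene");x=c["pixels"][90:340,80:350,::-1];cv2.imwrite("pics/crops.png",cv2.resize(x,(648,600),interpolation=2))
E
python3 a.py
```

```text
scene
[506.2   2.8] [499   0  13   9  71] [0.9025 1.347  0.008 ]
[290.1 137.5] [283 127  15  20 172] [0.5586 0.365  0.008 ]
[231.1 147.1] [227 141   9  14 102] [0.4325 0.2407 0.008 ]
[259.5 180.4] [253 173  14  14  82] [0.5652 0.1839 0.008 ]
[197.4 192.6] [190 185  15  14  88] [0.4447 0.0585 0.008 ]
[318.6 241.1] [297 215  45  43 400] [0.7935 0.1024 0.008 ]
[248.2 227.8] [241 219  15  15  94] [0.6207 0.0394 0.008 ]
[109.4 280. ] [ 97 258  25  44 227] [ 0.4176 -0.2605  0.008 ]
[150.6 310.6] [ 96 278  93  51 365] [ 0.5498 -0.2681  0.008 ]
[509.3 376.8] [505 366   7  18  67] [1.2919 0.0294 0.008 ]
white 2893.5 [[123, 262], [102, 301], [165, 321], [182, 279]] [[ 0.4092 -0.2049  0.    ]
 [ 0.4352 -0.3081  0.    ]
 [ 0.5905 -0.2683  0.    ]
 [ 0.56   -0.1641  0.    ]]
top
[76. 91.] [ 57  85  40  13 101] [0.8788 0.6023 0.008 ]
[158.8 130.3] [128 115  58  26  90] [0.7712 0.3694 0.008 ]
[144.4 144.7] [120 143  49   6 122] [0.7301 0.4065 0.008 ]
[349.6 148. ] [329 146  42   5 108] [ 0.73   -0.1546  0.008 ]
[104.2 151.2] [ 82 150  48   4 120] [0.7101 0.5134 0.008 ]
[310.2 154.6] [289 153  47   
[... 452 characters left out ...]
3.9] [158 281  34   7  77] [0.3618 0.3107 0.008 ]
[316.8 291.2] [277 283  79  17 274] [ 0.3472 -0.0618  0.008 ]
[247.  287.3] [197 284  96  12 269] [0.3549 0.1195 0.008 ]
[391. 286.] [375 284  38   6  89] [ 0.3627 -0.2554  0.008 ]
[ 63.  302.1] [ 38 294  60  15 195] [0.3144 0.5875 0.008 ]
[327.6 302.2] [291 296  72  11 178] [ 0.3198 -0.0895  0.008 ]
[153. 334.] [101 330 113   7 230] [0.2379 0.3553 0.008 ]
[123.  362.6] [ 81 357  88  11 400] [0.1694 0.4259 0.008 ]
[354.1 364.4] [321 358  72  12 310] [ 0.1692 -0.1546  0.008 ]
white 2689.0 [[394, 196], [353, 206], [370, 267], [412, 256]] [[ 0.6    -0.2751  0.    ]
 [ 0.5711 -0.1628  0.    ]
 [ 0.4098 -0.2045  0.    ]
 [ 0.44   -0.3171  0.    ]]
```

View pics/crop.png

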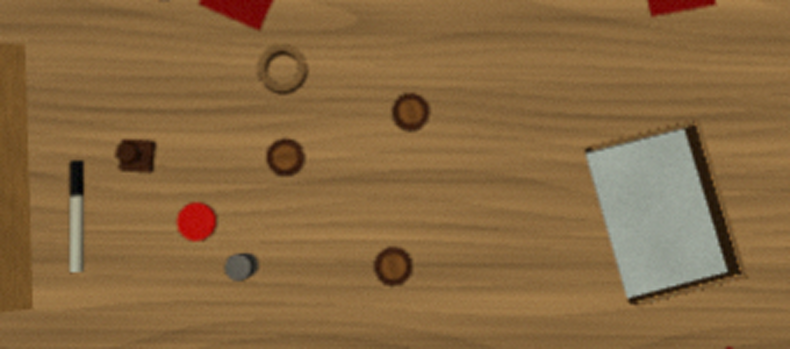

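View pics/crops.png

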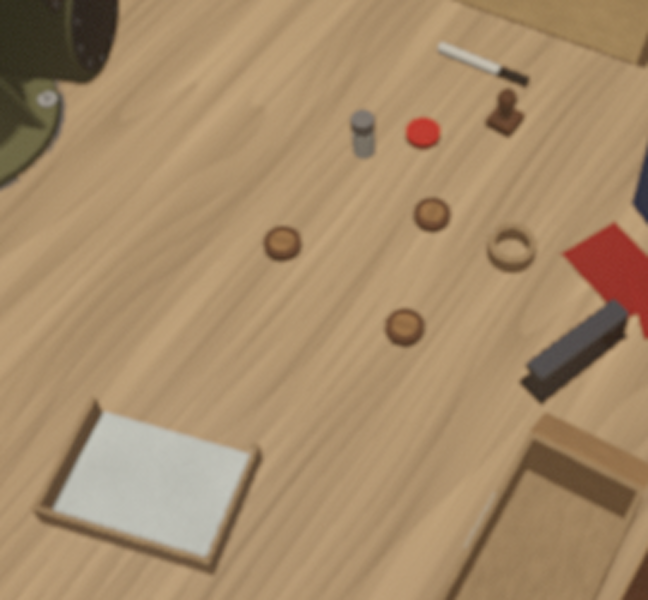

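>>> step_arm:
  targets:
    - [0, 0, 0, 0, -9.4, 0]
    - [0, 0, 0, 0, -9.4, 0]
    - [0, 0, 0, 0, -9.4, 0]
    - [0, 0, 0, 0, -9.4, 0]
    - [0, 0, 0, 0, -9.4, 0]
    - [0, 0, 0, 0, -9.4, 0]
    - [0, 0, 0, 0, -9.4, 0]
    - [0, 0, 0, 0, -9.4, 0]
    - [0, 0, 0, 0, -9.4, 0]
  gripper: -0.36

```text
time_s: 1.42
ee_pos: [0.2342, -0.4976, 0.1779]
eef_rot: [-1.571, 0.0, -1.22]
force: [-0.1, 0.2, -0.5]
grip_width: 0.03
```

>>> step_arm:
  targets:
    - [-40.8, 0, 32.2, 0, 0, 0]
    - [-40.8, 0, 32.2, 0, 0, 0]
    - [-40.8, 0, 32.2, 0, 0, 0]
    - [-40.8, 0, 32.2, 0, 0, 0]
    - [-40.8, 0, 32.2, 0, 0, 0]
    - [-40.8, 0, 32.2, 0, 0, 0]
    - [-40.8, 0, 32.2, 0, 0, 0]
    - [-40.8, 0, 32.2, 0, 0, 0]
    - [-40.8, 0, 32.2, 0, 0, 0]
    - [-40.8, 0, 32.2, 0, 0, 0]
    - [-40.8, 0, 32.2, 0, 0, 0]
    - [-40.8, 0, 32.2, 0, 0, 0]

```text
time_s: 2.92
ee_pos: [0.4322, 0.0957, 0.1781]
eef_rot: [-1.57, -0.0, -1.225]
force: [0.2, 0.1, -0.3]
grip_width: 0.0299
```

>>> step_arm:
  targets:
    - [0, 0, 0, 0, 0, 0]
    - [0, 0, 0, 0, 0, 0]

```text
time_s: 3.18
ee_pos: [0.4316, 0.0935, 0.1778]
eef_rot: [-1.571, -0.0, -1.225]
force: [0.0, 0.7, -0.8]
grip_width: 0.0301
```

```bash
cat >> h.py <<'E'
O=np.array([.5056,-.242]);u=np.array([.251,-.968]);v=np.array([.968,.251])
def totray(p):d=np.array(p)[:2]-O;return np.array([d@u,d@v])
def plan(tok,goal,back=40):
    """tok world xy; goal tray xy -> print tool-frame moves"""
    o=get_obs();p=o["ee_pos"];yaw=o["eef_rot"][2]
    g=O+goal[0]*u+goal[1]*v;d=g-tok;L=np.linalg.norm(d);e=d/L
    Y=np.arctan2(e[1],e[0]);dy=np.degrees((Y-yaw+np.pi)%(2*np.pi)-np.pi)
    ex=e;ez=np.array([-e[1],e[0]])
    s=tok-e*back/1000
    m=(s-p[:2])*1000
    print("yawdeg",np.degrees(Y).round(1),"ry total",round(-dy,1),"start",s.round(4),"shift after turn x,z",(m@ex).round(1),(m@ez).round(1),"dz down",(p[2]*1000).round(1),"push",round(L*1000+back-24.1,1))
    c,sn=np.cos(yaw),np.sin(yaw);print("shift before turn x,z",(m@[c,sn]).round(1),(m@[-sn,c]).round(1))
E
python3 - <<'E'
from h import *
c=camera("top")
print(ray(c,[[269.2,254.3]],.008),ray(c,[[276.7,187.6],[222.7,207.3]],.008))
plan(np.array([.4445,.0595]),(.03,.048))
E
```

```text
[[0.4398387 0.062924  0.008    ]] [[0.61734608 0.04470077 0.008     ]
 [0.56205741 0.18867698 0.008     ]]
yawdeg -70.1 ry total -0.1 start [0.4309 0.0971] shift after turn x,z -4.0 0.6 dz down 177.9 push 354.5
shift before turn x,z -4.0 0.6
```

>>> step_arm:
  targets:
    - [-6, 40, -1, 0, 0, 0]
    - [0, 40, 0, 0, 0, 0]
    - [0, 40, 0, 0, 0, 0]
    - [0, 30, 0, 0, 0, 0]
    - [0, 15, 0, 0, 0, 0]
    - [0, 8, 0, 0, 0, 0]
    - [0, 0, 0, 0, 0, 0]

```text
time_s: 4.1
ee_pos: [0.4292, 0.099, 0.0053]
eef_rot: [-1.57, -0.0, -1.226]
force: [0.6, 0.1, -0.3]
grip_width: 0.0298
```

```bash
python3 - <<'E'
from h import *
for n in ("top","scene"):
    c=camera(n);cv2.imwrite(f"pics/b_{n}.png",cv2.resize(c["pixels"][90:340,80:440,::-1],(792,550)))
E
```

```text
(no output)
```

View pics/b_scene.png

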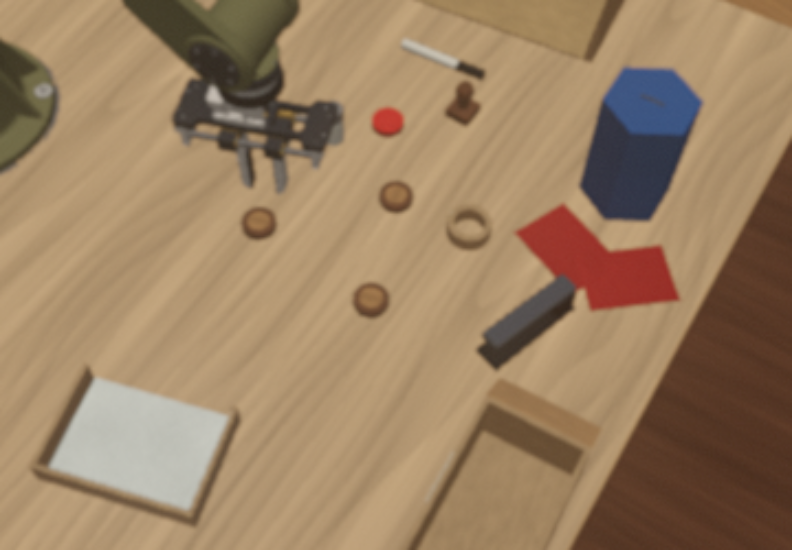

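View pics/b_top.png

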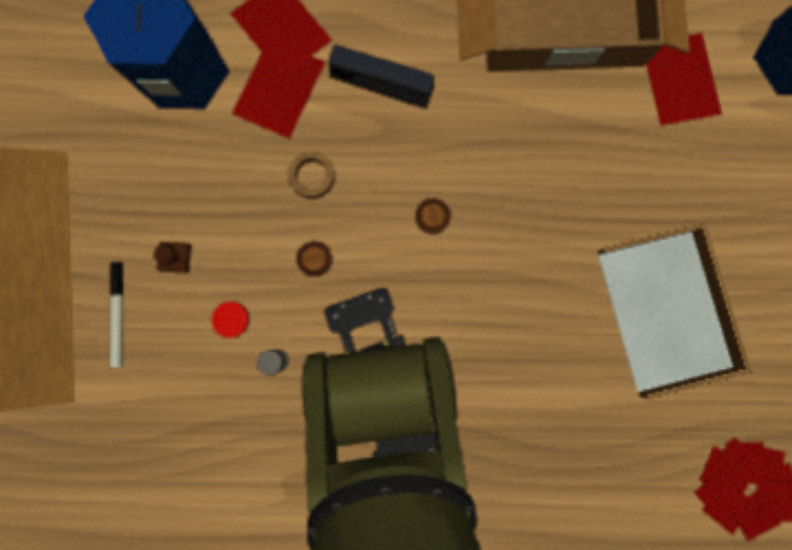

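The fingers are down behind the nearest token. In the scene crop the fingers are at about (263,187) and the token at (259,222), so the push can start.

>>> step_arm:
  targets:
    - [5, 0, 0, 0, 0, 0]
    - [8, 0, 0, 0, 0, 0]
    - [10, 0, 0, 0, 0, 0]
    - [12, 0, 0, 0, 0, 0]
    - [12, 0, 0, 0, 0, 0]
    - [12, 0, 0, 0, 0, 0]
    - [12, 0, 0, 0, 0, 0]
    - [12, 0, 0, 0, 0, 0]
    - [12, 0, 0, 0, 0, 0]
    - [10, 0, 0, 0, 0, 0]
    - [8, 0, 0, 0, 0, 0]
    - [5, 0, 0, 0, 0, 0]

```text
time_s: 5.7
ee_pos: [0.469, -0.0122, 0.0049]
eef_rot: [-1.571, 0.0, -1.225]
force: [-0.3, 0.3, -0.5]
grip_width: 0.0303
```

```bash
python3 - <<'E'
from h import *
for n in ("scene",):
    c=camera(n);cv2.imwrite(f"pics/c_{n}.png",cv2.resize(c["pixels"][90:340,80:440,::-1],(792,550)))
E
```

```text
(no output)
```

View pics/c_scene.png

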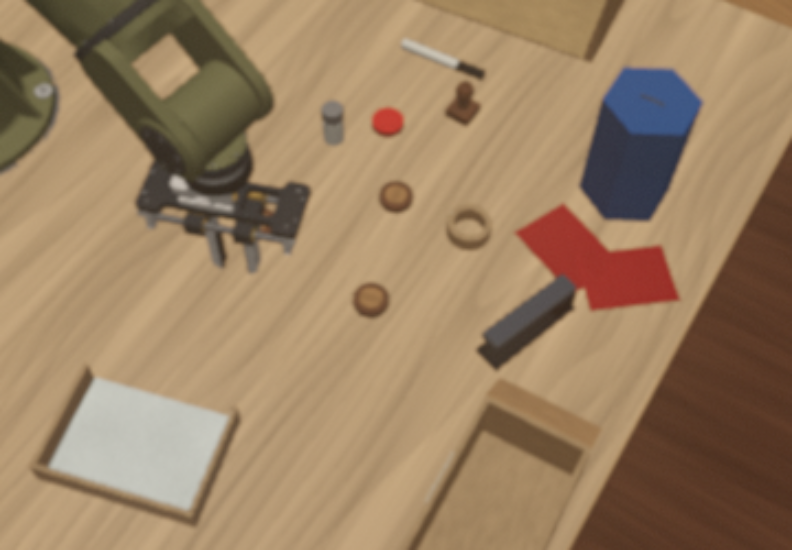

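```bash
python3 - <<'E'
from h import *
for n in ("scene","top"):
    c=camera(n);
    P=np.array([[.469,-.0122,.005],[.4445,.0595,0.006]])
    pr=cv2.projectPoints(P,cv2.Rodrigues(c["R"])[0],c["t"],c["intrinsics"],np.array([c["k1"],0,0,0,0]))[0][:,0];print(n,pr,(pr-[80,90])*2.2)
    if n=="scene":cv2.imwrite("pics/d1.png",cv2.resize(c["pixels"][150:230,130:230,::-1],(750,600),interpolation=2))
    else:cv2.imwrite("pics/d2.png",cv2.resize(c["pixels"][90:340,80:440,::-1],(792,550)))
E
```

```text
scene [[189.10955592 216.00577401]
 [197.62698829 192.75602926]] [[240.04102303 277.21270281]
 [258.77937423 226.06326436]]
top [[297.60862597 243.42864046]
 [270.50054692 252.48370152]] [[478.73897713 337.54300902]
 [419.10120322 357.46414333]]
```

View pics/d1.png

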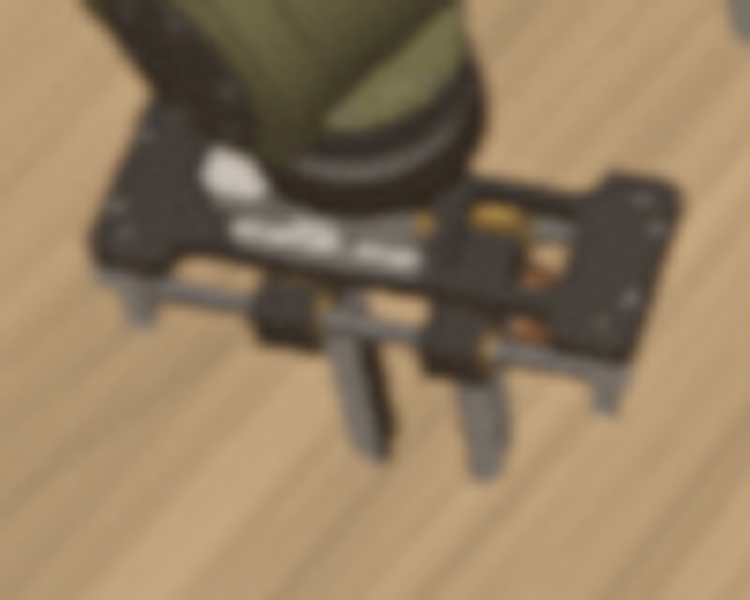

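View pics/d2.png

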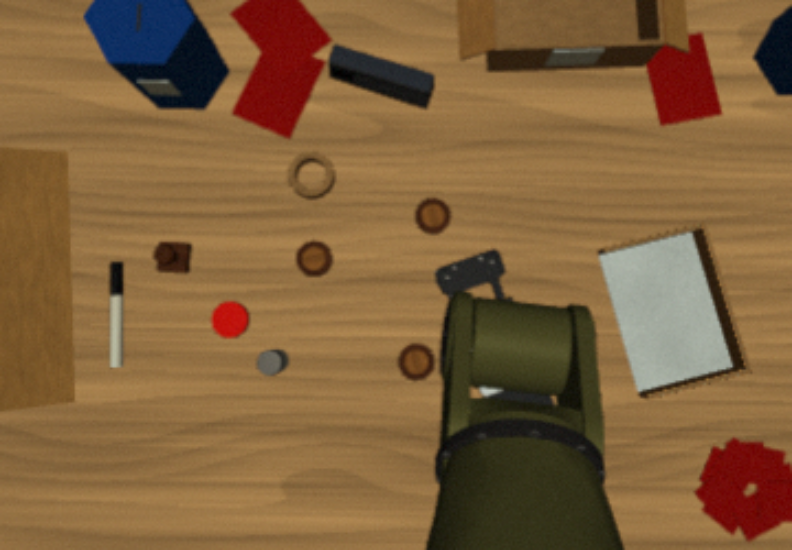

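The push moved nothing: the token is still at top-view pixel (269,254). The tips also appear about 4 px higher in the picture than the reported 5 mm height would put them. The tips must be higher than reported, so I'll feel for the table in small steps over this empty spot.

>>> step_arm:
  targets:
    - [0, 2, 0, 0, 0, 0]
    - [0, 2, 0, 0, 0, 0]
    - [0, 0, 0, 0, 0, 0]

```text
time_s: 6.22
ee_pos: [0.4687, -0.0117, 0.0008]
eef_rot: [-1.571, 0.0, -1.225]
force: [0.7, 0.1, 0.2]
grip_width: 0.0302
```

```bash
python3 - <<'E'
from h import *
c=camera("scene");o=get_obs();print(o["ee_pos"],o["qpos"],o["force"])
P=o["ee_pos"]+np.array([[0,0,0],[0,0,.01],[0,0,.02]])
print(cv2.projectPoints(P,cv2.Rodrigues(c["R"])[0],c["t"],c["intrinsics"],np.array([c["k1"],0,0,0,0]))[0][:,0])
cv2.imwrite("pics/d3.png",cv2.resize(c["pixels"][180:230,160:220,::-1],(720,600),interpolation=0))
E
```

```text
[ 0.4688105  -0.01172686  0.00085526] [-1.03131294e-01  3.63423099e-01  1.90463536e+00 -5.17537659e-06
  8.73729243e-01 -4.48815931e-01] [-0.30891473  0.01661683 -0.16171235]
[[189.33181233 216.67023276]
 [188.91410452 214.66887898]
 [188.49069928 212.64084825]]
```

View pics/d3.png

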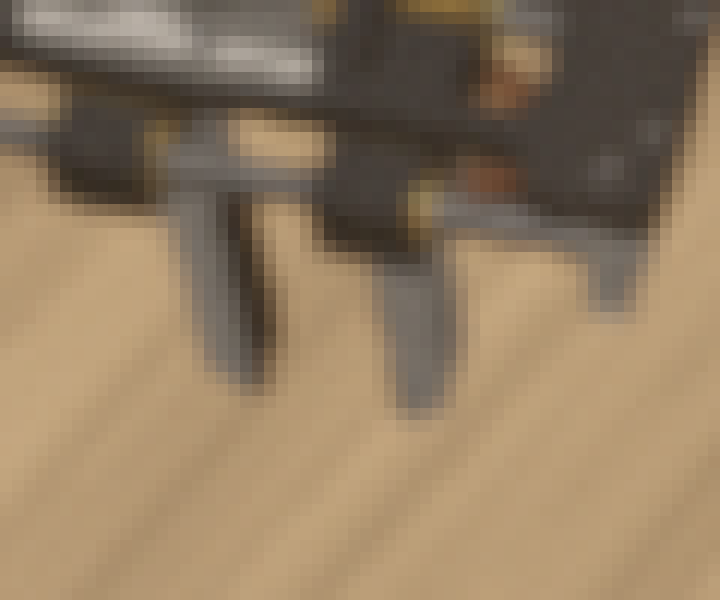

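>>> step_arm:
  targets:
    - [0, 2, 0, 0, 0, 0]
    - [0, 2, 0, 0, 0, 0]
    - [0, 0, 0, 0, 0, 0]

```text
time_s: 6.65
ee_pos: [0.4688, -0.0118, -0.0032]
eef_rot: [-1.571, 0.0, -1.225]
force: [0.2, -0.1, 0.0]
grip_width: 0.0301
```

>>> step_arm:
  targets:
    - [0, 2, 0, 0, 0, 0]
    - [0, 0, 0, 0, 0, 0]

```text
time_s: 6.9
ee_pos: [0.4688, -0.0118, -0.0052]
eef_rot: [-1.571, 0.0, -1.225]
force: [-0.4, -0.9, -0.9]
grip_width: 0.0302
```

>>> step_arm:
  targets:
    - [0, 2, 0, 0, 0, 0]
    - [0, 0, 0, 0, 0, 0]

```text
time_s: 7.15
ee_pos: [0.4688, -0.0118, -0.0072]
eef_rot: [-1.571, 0.0, -1.225]
force: [0.6, 0.4, -0.1]
grip_width: 0.0294
```

>>> step_arm:
  targets:
    - [0, 2, 0, 0, 0, 0]
    - [0, 0, 0, 0, 0, 0]

```text
time_s: 7.4
ee_pos: [0.4688, -0.0118, -0.0092]
eef_rot: [-1.571, 0.0, -1.225]
force: [-0.1, 0.1, 0.2]
grip_width: 0.0302
```

>>> step_arm:
  targets:
    - [0, 2, 0, 0, 0, 0]
    - [0, 0, 0, 0, 0, 0]

```text
time_s: 7.65
ee_pos: [0.4688, -0.0118, -0.0112]
eef_rot: [-1.571, 0.0, -1.225]
force: [-0.2, 0.1, -0.7]
grip_width: 0.03
```

>>> step_arm:
  targets:
    - [0, 1, 0, 0, 0, 0]
    - [0, 0, 0, 0, 0, 0]

```text
time_s: 7.9
ee_pos: [0.4688, -0.0118, -0.0121]
eef_rot: [-1.571, 0.0, -1.225]
force: [0.3, -0.0, -0.1]
grip_width: 0.0301
```

>>> step_arm:
  targets:
    - [0, 1, 0, 0, 0, 0]
    - [0, 0, 0, 0, 0, 0]

```text
time_s: 8.15
ee_pos: [0.4688, -0.0119, -0.0131]
eef_rot: [-1.571, 0.0, -1.225]
force: [-0.0, 0.5, 0.8]
grip_width: 0.0301
```

```bash
python3 - <<'E'
from h import *
c=camera("scene");o=get_obs()
P=np.array([o["ee_pos"][0],o["ee_pos"][1],0])+np.array([[0,0,0],[0,0,.01],[0,0,.02]])
print(cv2.projectPoints(P,cv2.Rodrigues(c["R"])[0],c["t"],c["intrinsics"],np.array([c["k1"],0,0,0,0]))[0][:,0])
cv2.imwrite("pics/d4.png",cv2.resize(c["pixels"][180:230,160:220,::-1],(720,600),interpolation=0))
E
```

```text
[[189.36233378 216.87827624]
 [188.94505525 214.87932553]
 [188.52208839 212.85374476]]
```

View pics/d4.png

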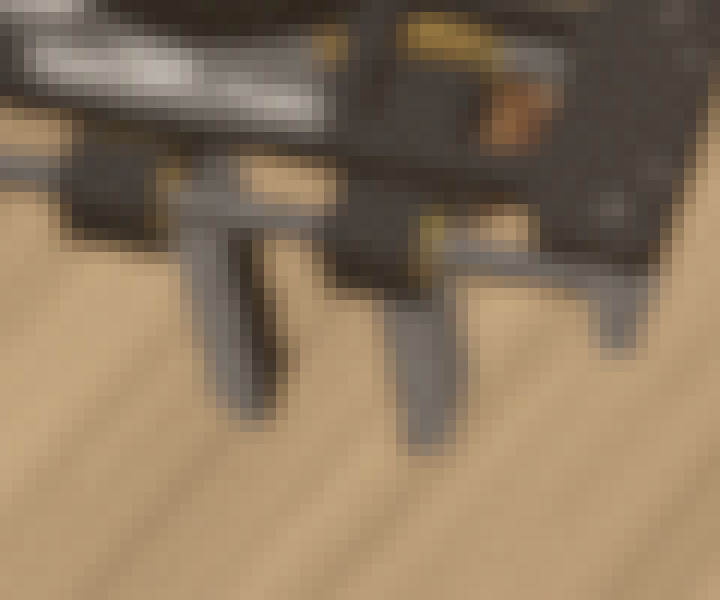

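>>> step_arm:
  targets:
    - [0, 1, 0, 0, 0, 0]
    - [0, 1, 0, 0, 0, 0]
    - [0, 0, 0, 0, 0, 0]

```text
time_s: 8.57
ee_pos: [0.4688, -0.0118, -0.0151]
eef_rot: [-1.571, 0.0, -1.225]
force: [-0.4, -0.3, -0.1]
grip_width: 0.0301
```

>>> step_arm:
  targets:
    - [0, 1, 0, 0, 0, 0]
    - [0, 0, 0, 0, 0, 0]

```text
time_s: 8.82
ee_pos: [0.4689, -0.0118, -0.0161]
eef_rot: [-1.571, 0.0, -1.225]
force: [-0.7, -0.7, -0.3]
grip_width: 0.0302
```

>>> step_arm:
  targets:
    - [0, 1, 0, 0, 0, 0]
    - [0, 0, 0, 0, 0, 0]

```text
time_s: 9.07
ee_pos: [0.4688, -0.0118, -0.0171]
eef_rot: [-1.571, 0.0, -1.225]
force: [-1.1, -1.0, -0.0]
grip_width: 0.03
```

>>> step_arm:
  targets:
    - [0, 1, 0, 0, 0, 0]
    - [0, 0, 0, 0, 0, 0]

```text
time_s: 9.32
ee_pos: [0.4688, -0.0118, -0.0181]
eef_rot: [-1.571, 0.0, -1.225]
force: [-0.2, -0.1, -1.0]
grip_width: 0.0303
```

>>> step_arm:
  targets:
    - [0, 1, 0, 0, 0, 0]
    - [0, 0, 0, 0, 0, 0]

```text
time_s: 9.57
ee_pos: [0.4688, -0.0118, -0.0191]
eef_rot: [-1.571, 0.0, -1.225]
force: [-0.1, -0.6, 0.2]
grip_width: 0.03
```

>>> step_arm:
  targets:
    - [0, 1, 0, 0, 0, 0]
    - [0, 0, 0, 0, 0, 0]

```text
time_s: 9.82
ee_pos: [0.4688, -0.0118, -0.0201]
eef_rot: [-1.571, 0.0, -1.225]
force: [0.5, -0.0, -0.9]
grip_width: 0.0301
```

>>> step_arm:
  targets:
    - [0, 1, 0, 0, 0, 0]
    - [0, 0, 0, 0, 0, 0]

```text
time_s: 10.07
ee_pos: [0.4688, -0.0118, -0.0211]
eef_rot: [-1.571, 0.0, -1.225]
force: [-0.1, -0.5, -0.8]
grip_width: 0.0301
```

```bash
python3 - <<'E'
from h import *
c=camera("scene");o=get_obs()
cv2.imwrite("pics/d5.png",cv2.resize(c["pixels"][180:230,160:220,::-1],(720,600),interpolation=0))
E
```

```text
(no output)
```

View pics/d5.png

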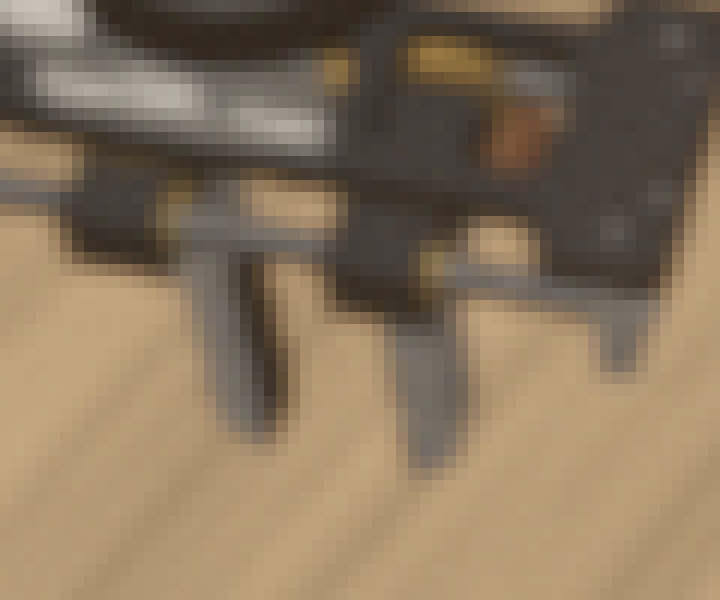

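>>> step_arm:
  targets:
    - [0, 1, 0, 0, 0, 0]
    - [0, 0, 0, 0, 0, 0]

```text
time_s: 10.38
ee_pos: [0.4689, -0.0118, -0.0221]
eef_rot: [-1.571, 0.0, -1.225]
force: [-0.5, -0.3, 0.1]
grip_width: 0.0297
```

>>> step_arm:
  targets:
    - [0, 1, 0, 0, 0, 0]
    - [0, 0, 0, 0, 0, 0]

```text
time_s: 10.62
ee_pos: [0.4688, -0.0118, -0.0231]
eef_rot: [-1.571, 0.0, -1.225]
force: [-0.2, -0.1, -0.6]
grip_width: 0.0296
```

>>> step_arm:
  targets:
    - [0, 1, 0, 0, 0, 0]
    - [0, 0, 0, 0, 0, 0]

```text
time_s: 10.88
ee_pos: [0.4688, -0.0118, -0.0241]
eef_rot: [-1.571, 0.0, -1.225]
force: [0.4, -0.1, -0.4]
grip_width: 0.0299
```

>>> step_arm:
  targets:
    - [0, 1, 0, 0, 0, 0]
    - [0, 0, 0, 0, 0, 0]

```text
time_s: 11.12
ee_pos: [0.4688, -0.0118, -0.0251]
eef_rot: [-1.571, 0.0, -1.225]
force: [0.2, 0.0, 0.7]
grip_width: 0.0301
```

>>> step_arm:
  targets:
    - [0, 1, 0, 0, 0, 0]
    - [0, 0, 0, 0, 0, 0]

```text
time_s: 11.38
ee_pos: [0.4688, -0.0118, -0.0261]
eef_rot: [-1.571, 0.0, -1.225]
force: [0.2, -0.2, -0.9]
grip_width: 0.0298
```

```bash
python3 - <<'E'
from h import *
c=camera("scene");o=get_obs();print(o["force"],o["ee_pos"])
cv2.imwrite("pics/d6.png",cv2.resize(c["pixels"][180:230,160:220,::-1],(720,600),interpolation=0))
E
```

```text
[ 0.59914907 -0.13219996  1.21413839] [ 0.46885316 -0.01182077 -0.0260896 ]
```

View pics/d6.png

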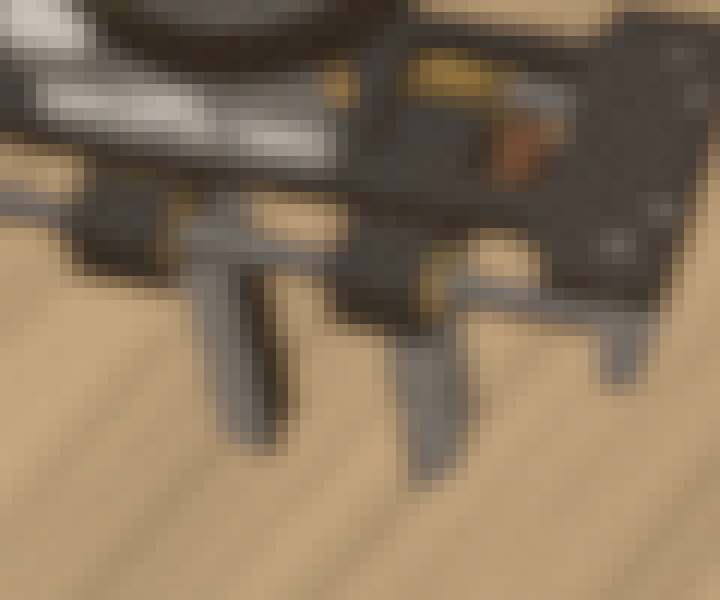

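>>> step_arm:
  targets:
    - [0, 1, 0, 0, 0, 0]
    - [0, 0, 0, 0, 0, 0]

```text
time_s: 11.68
ee_pos: [0.4689, -0.0119, -0.0271]
eef_rot: [-1.571, 0.0, -1.225]
force: [-1.1, 0.6, 0.3]
grip_width: 0.0302
```

>>> step_arm:
  targets:
    - [0, 1, 0, 0, 0, 0]
    - [0, 0, 0, 0, 0, 0]

```text
time_s: 11.92
ee_pos: [0.469, -0.0118, -0.0273]
eef_rot: [-1.571, -0.0, -1.225]
force: [-5.2, -0.1, 14.4]
grip_width: 0.0305
```

>>> step_arm:
  targets:
    - [0, 1, 0, 0, 0, 0]
    - [0, 0, 0, 0, 0, 0]

```text
time_s: 12.18
ee_pos: [0.469, -0.0119, -0.0274]
eef_rot: [-1.571, -0.0, -1.225]
force: [-12.9, 0.6, 31.7]
grip_width: 0.0301
```

>>> step_arm:
  targets:
    - [0, 1, 0, 0, 0, 0]
    - [0, 0, 0, 0, 0, 0]

```text
time_s: 12.42
ee_pos: [0.4691, -0.0119, -0.0276]
eef_rot: [-1.571, -0.0, -1.225]
force: [-18.7, 2.6, 47.9]
grip_width: 0.0301
```

Table contact came at a reported z of about −27 mm, so the reported TCP sits about 27 mm below the real tips. I'll back off to about 5 mm of tip height and check for an xy bias as well.

>>> step_arm:
  targets:
    - [0, -7.5, 0, 0, 0, 0]
    - [0, 0, 0, 0, 0, 0]

```text
time_s: 12.68
ee_pos: [0.4692, -0.0119, -0.0222]
eef_rot: [-1.57, -0.0, -1.225]
force: [-1.0, -0.0, -0.6]
grip_width: 0.03
```

```bash
python3 - <<'E'
from h import *
c=camera("scene");o=get_obs();print(o["force"],o["ee_pos"])
t=ray(c,[[181.4,216.3],[195.7,219.5]],.005);print(t,t.mean(0), "expected front", o["ee_pos"][:2]+.008*np.array([.339,-.941]))
cv2.imwrite("pics/d7.png",cv2.resize(c["pixels"][180:230,160:220,::-1],(720,600),interpolation=0))
E
```

```text
[-0.16005599 -0.34622329 -0.28704767] [ 0.46896257 -0.01185372 -0.02258368]
[[ 0.45247465 -0.02374998  0.005     ]
 [ 0.48998843 -0.0116459   0.005     ]] [ 0.47123154 -0.01769794  0.005     ] expected front [ 0.47167457 -0.01938172]
```

View pics/d7.png

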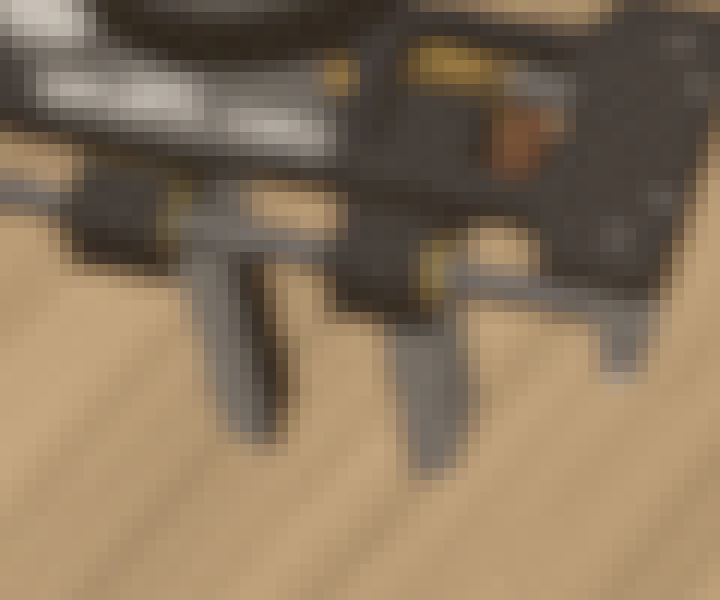

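>>> step_arm:
  targets:
    - [0, -30, 0, 0, 0, 0]
    - [-10, -25, 0, 0, 0, 0]
    - [-34, 0, 0, 0, 0, 0]
    - [-34, 0, 0, 0, 0, 0]
    - [-30, 0, 0, 0, 0, 0]
    - [-10, 20, 0, 0, 0, 0]
    - [0, 20, 0, 0, 0, 0]
    - [0, 15, 0, 0, 0, 0]
    - [0, 0, 0, 0, 0, 0]

```text
time_s: 13.85
ee_pos: [0.4283, 0.099, -0.0235]
eef_rot: [-1.573, 0.0, -1.226]
force: [-0.6, 0.4, 1.3]
grip_width: 0.0298
```

>>> step_arm:
  targets:
    - [5, 0, 0, 0, 0, 0]
    - [8, 0, 0, 0, 0, 0]
    - [9, 0, 0, 0, 0, 0]
    - [10, 0, 0, 0, 0, 0]
    - [12, 0, 0, 0, 0, 0]
    - [12, 0, 0, 0, 0, 0]
    - [10, 0, 0, 0, 0, 0]
    - [8, 0, 0, 0, 0, 0]
    - [6, 0, 0, 0, 0, 0]

```text
time_s: 14.98
ee_pos: [0.4561, 0.0235, -0.0226]
eef_rot: [-1.571, 0.0, -1.225]
force: [-0.4, 0.9, 0.5]
grip_width: 0.0303
```

```bash
python3 - <<'E'
from h import *
c=camera("scene");cv2.imwrite(f"pics/e1.png",cv2.resize(c["pixels"][90:340,80:440,::-1],(792,550)))
E
```

```text
(no output)
```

View pics/e1.png

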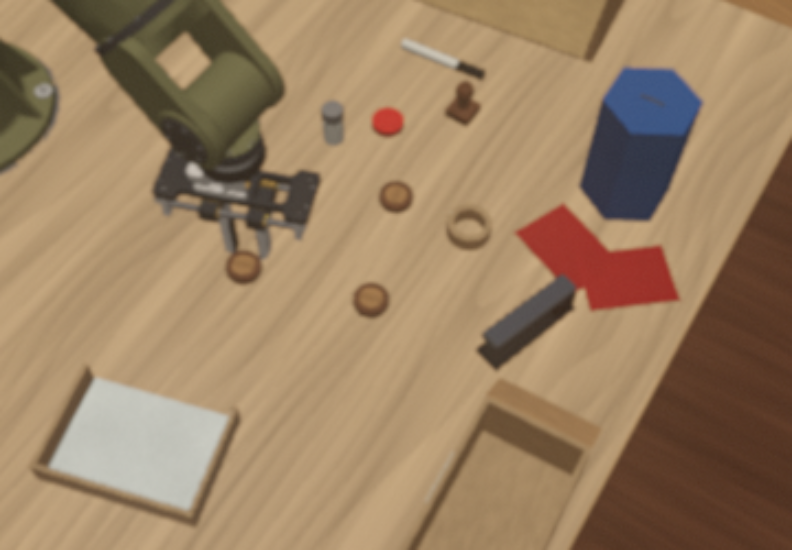

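The token is now cradled by the fingers, at crop (243,266), so I'll carry on pushing.

>>> step_arm:
  targets:
    - [6, 0, 0, 0, 0, 0]
    - [10, 0, 0, 0, 0, 0]
    - [13, 0, 0, 0, 0, 0]
    - [13, 0, 0, 0, 0, 0]
    - [13, 0, 0, 0, 0, 0]
    - [13, 0, 0, 0, 0, 0]
    - [13, 0, 0, 0, 0, 0]
    - [13, 0, 0, 0, 0, 0]
    - [13, 0, 0, 0, 0, 0]
    - [13, 0, 0, 0, 0, 0]
    - [13, 0, 0, 0, 0, 0]
    - [13, 0, 0, 0, 0, 0]

```text
time_s: 16.52
ee_pos: [0.5057, -0.1142, -0.0226]
eef_rot: [-1.571, 0.0, -1.225]
force: [0.3, -0.3, 0.2]
grip_width: 0.0302
```

>>> step_arm:
  targets:
    - [13, 0, 0, 0, 0, 0]
    - [13, 0, 0, 0, 0, 0]
    - [13, 0, 0, 0, 0, 0]
    - [13, 0, 0, 0, 0, 0]
    - [13, 0, 0, 0, 0, 0]
    - [13, 0, 0, 0, 0, 0]
    - [13, 0, 0, 0, 0, 0]
    - [13, 0, 0, 0, 0, 0]
    - [11, 0, 0, 0, 0, 0]
    - [8, 0, 0, 0, 0, 0]
    - [5, 0, 0, 0, 0, 0]
    - [3, 0, 0, 0, 0, 0]

```text
time_s: 18.02
ee_pos: [0.5499, -0.2368, -0.0226]
eef_rot: [-1.571, 0.0, -1.225]
force: [0.7, -0.1, -0.7]
grip_width: 0.0299
```

```bash
python3 - <<'E'
from h import *
c=camera("scene");cv2.imwrite(f"pics/e2.png",cv2.resize(c["pixels"][90:340,80:440,::-1],(792,550)))
E
```

View pics/e2.png

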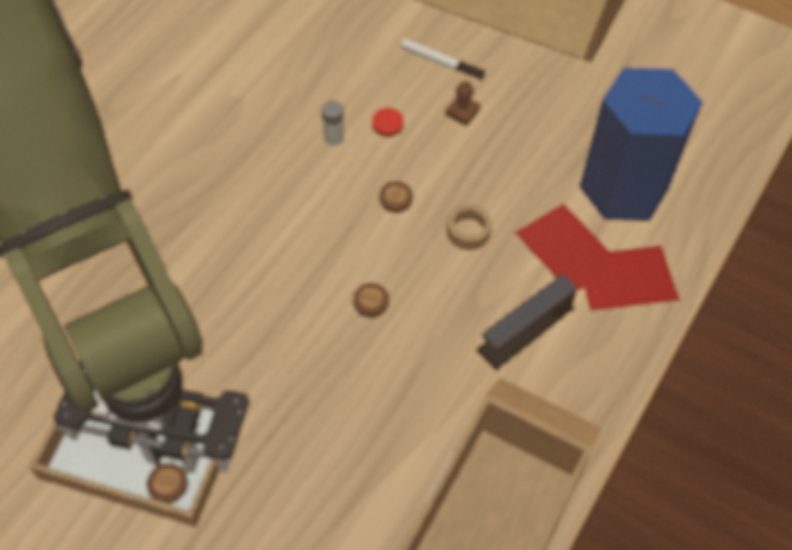

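Token C is inside the tray, at crop (167,483). I'll back off, lift, and plan the next one.

>>> step_arm:
  targets:
    - [-10, -5, 0, 0, 0, 0]
    - [-10, -25, 0, 0, 0, 0]
    - [-10, -40, 0, 0, 0, 0]
    - [0, 0, 0, 0, 0, 0]

```text
time_s: 18.58
ee_pos: [0.5409, -0.2079, 0.0507]
eef_rot: [-1.567, -0.004, -1.224]
force: [0.5, -0.5, 0.2]
grip_width: 0.0298
```

```bash
python3 - <<'E'
from h import *
c=camera("scene")
for ce,s,p in tokens(c,.008):
    if .3<p[0]<.7 and abs(p[1])<.35: print(ce.round(1),s,p.round(4),totray(p).round(3))
plan(np.array([.6188,.0425]),(.03,-.048),45)
E
```

```text
[248.7 229. ] [241 220  15  14  72] [0.6239 0.037  0.008 ] [-0.24   0.185]
[169.1 248.5] [160 242  18  18  80] [ 0.4856 -0.1175  0.008 ] [-0.126  0.012]
[111.7 275.5] [ 97 251  33  51 251] [ 0.4144 -0.2489  0.008 ] [-0.016 -0.09 ]
[150.4 310.3] [ 96 279  93  50 311] [ 0.5488 -0.2677  0.008 ] [0.036 0.035]
[156.3 310.6] [147 301  18  18 102] [ 0.5609 -0.2611  0.008 ] [0.032 0.049]
yawdeg -115.0 ry total 44.9 start [0.6378 0.0833] shift after turn x,z -305.2 -34.7 dz down 48.7 push 380.3
shift before turn x,z -240.7 190.8
```

>>> step_arm:
  targets:
    - [0, 0, 0, 0, 9, 0]
    - [0, 0, 0, 0, 9, 0]
    - [0, 0, 0, 0, 9, 0]
    - [0, 0, 0, 0, 9, 0]
    - [0, 0, 0, 0, 8.9, 0]
    - [-38, 0, -4.3, 0, 0, 0]
    - [-38, 0, -4.3, 0, 0, 0]
    - [-38, 0, -4.3, 0, 0, 0]
    - [-38, 0, -4.3, 0, 0, 0]
    - [-38, 0, -4.3, 0, 0, 0]
    - [-38, 0, -4.3, 0, 0, 0]
    - [-38, 0, -4.4, 0, 0, 0]

```text
time_s: 20.12
ee_pos: [0.6247, 0.0466, 0.0461]
eef_rot: [-1.573, -0.001, -2.009]
force: [0.3, -0.9, -0.5]
grip_width: 0.0301
```

>>> step_arm:
  targets:
    - [-20, 0, -2.5, 0, 0, 0]
    - [-19, 0, -2, 0, 0, 0]
    - [0, 0, 0, 0, 0, 0]
    - [0, 0, 0, 0, 0, 0]

```text
time_s: 20.62
ee_pos: [0.6375, 0.0815, 0.0473]
eef_rot: [-1.571, -0.0, -2.01]
force: [0.3, 0.0, 0.9]
grip_width: 0.0302
```

```bash
python3 - <<'E'
from h import *
c=camera("top")
for ce,s,p in tokens(c,.008):
    if .3<p[0]<.7 and abs(p[1])<.35: print(ce.round(1),s,p.round(4),totray(p).round(3))
plan(np.array([.6185,.0430]),(.03,-.048),45)
c=camera("scene");cv2.imwrite(f"pics/e3.png",cv2.resize(c["pixels"][90:340,80:440,::-1],(792,550)))
E
```

```text
[408.6 306.3] [396 289  25  31 242] [ 0.3123 -0.2989  0.008 ] [ 0.007 -0.201]
yawdeg -115.0 ry total -0.2 start [0.6375 0.0838] shift after turn x,z -2.1 -1.0 dz down 47.4 push 380.6
shift before turn x,z -2.1 -1.0
```

View pics/e3.png

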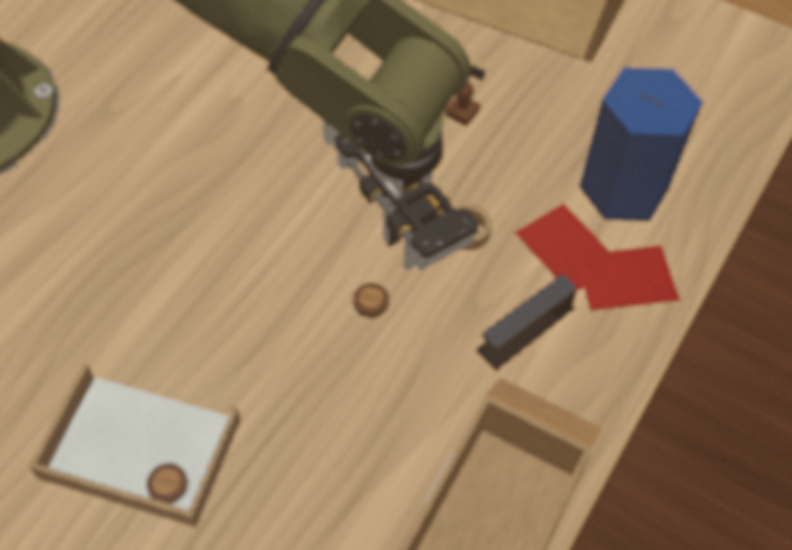

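>>> step_arm:
  targets:
    - [-2, 25, -1, 0, 0, 0]
    - [0, 25, 0, 0, 0, 0]
    - [0, 15, 0, 0, 0, 0]
    - [0, 5, 0, 0, 0, 0]
    - [5, 0, 0, 0, 0, 0]
    - [8, 0, 0, 0, 0, 0]
    - [9, 0, 0, 0, 0, 0]
    - [10, 0, 0, 0, 0, 0]
    - [10, 0, 0, 0, 0, 0]
    - [8, 0, 0, 0, 0, 0]
    - [6, 0, 0, 0, 0, 0]
    - [4, 0, 0, 0, 0, 0]

```text
time_s: 22.22
ee_pos: [0.612, 0.03, -0.0225]
eef_rot: [-1.571, 0.0, -2.009]
force: [-0.1, 0.0, -0.3]
grip_width: 0.0302
```

```bash
python3 - <<'E'
from h import *
c=camera("scene");cv2.imwrite(f"pics/e4.png",cv2.resize(c["pixels"][90:340,80:440,::-1],(792,550)))
g=O+.03*u-.048*v;o=get_obs();d=g-o["ee_pos"][:2];print(np.linalg.norm(d)-.0241,np.degrees(np.arctan2(d[1],d[0])),np.degrees(o["eef_rot"][2]))
E
```

```text
0.3208396590014157 -114.89796089740344 -115.11175900372594
```

View pics/e4.png

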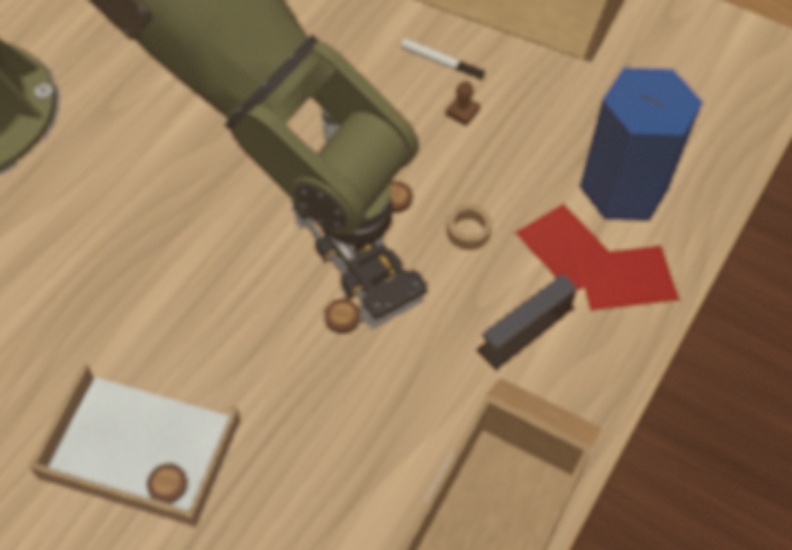

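The token moves along with the fingers (crop (342,316)), with 321 mm left to push.

>>> step_arm:
  targets:
    - [6, 0, 0, 0, 0, 0]
    - [10, 0, 0, 0, 0, 0]
    - [13, 0, 0, 0, 0, 0]
    - [13, 0, 0, 0, 0, 0]
    - [13, 0, 0, 0, 0, 0]
    - [13, 0, 0, 0, 0, 0]
    - [13, 0, 0, 0, 0, 0]
    - [13, 0, 0, 0, 0, 0]
    - [13, 0, 0, 0, 0, 0]
    - [13, 0, 0, 0, 0, 0]
    - [13, 0, 0, 0, 0, 0]
    - [13, 0, 0, 0, 0, 0]

```text
time_s: 23.78
ee_pos: [0.5498, -0.1026, -0.0225]
eef_rot: [-1.571, 0.0, -2.009]
force: [-1.2, 0.1, -0.5]
grip_width: 0.0297
```

>>> step_arm:
  targets:
    - [13, 0, 0, 0, 0, 0]
    - [13, 0, 0, 0, 0, 0]
    - [13, 0, 0, 0, 0, 0]
    - [13, 0, 0, 0, 0, 0]
    - [10, 0, 0, 0, 0, 0]
    - [6, 0, 0, 0, 0, 0]
    - [3, 0, 0, 0, 0, 0]

```text
time_s: 24.65
ee_pos: [0.52, -0.1664, -0.0226]
eef_rot: [-1.571, 0.0, -2.009]
force: [0.2, -0.0, -0.2]
grip_width: 0.0304
```

```bash
python3 - <<'E'
from h import *
c=camera("scene");cv2.imwrite(f"pics/e5.png",cv2.resize(c["pixels"][90:340,80:440,::-1],(792,550)))
g=O+.03*u-.048*v;o=get_obs();d=g-o["ee_pos"][:2];print(np.linalg.norm(d)-.0241,np.degrees(np.arctan2(d[1],d[0])),np.degrees(o["eef_rot"][2]))
E
```

```text
0.10408676904693186 -114.54823659086497 -115.10941430687136
```

View pics/e5.png

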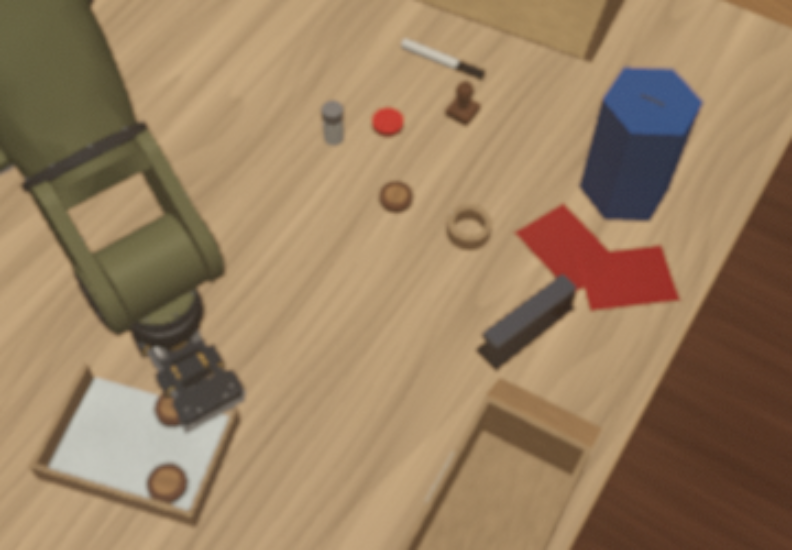

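>>> step_arm:
  targets:
    - [5, 0, 0, 0, 0, 0]
    - [9, 0, 0, 0, 0, 0]
    - [12, 0, 0, 0, 0, 0]
    - [13, 0, 0, 0, 0, 0]
    - [13, 0, 0, 0, 0, 0]
    - [13, 0, 0, 0, 0, 0]
    - [13, 0, 0, 0, 0, 0]
    - [11, 0, 0, 0, 0, 0]
    - [8, 0, 0, 0, 0, 0]
    - [5, 0, 0, 0, 0, 0]
    - [2, 0, 0, 0, 0, 0]
    - [0, 0, 0, 0, 0, 0]

```text
time_s: 26.2
ee_pos: [0.476, -0.2603, -0.0226]
eef_rot: [-1.571, 0.0, -2.009]
force: [-0.1, -0.7, 0.0]
grip_width: 0.0301
```

>>> step_arm:
  targets:
    - [-10, -5, 0, 0, 0, 0]
    - [-10, -25, 0, 0, 0, 0]
    - [-10, -40, 0, 0, 0, 0]
    - [0, 0, 0, 0, 0, 0]

```text
time_s: 26.7
ee_pos: [0.4906, -0.2328, 0.0505]
eef_rot: [-1.566, -0.0, -2.008]
force: [-0.2, -0.3, -0.7]
grip_width: 0.0304
```

```bash
python3 - <<'E'
from h import *
c=camera("scene");cv2.imwrite(f"pics/e6.png",cv2.resize(c["pixels"][90:340,80:440,::-1],(792,550)))
for ce,s,p in tokens(c,.008):
    if .3<p[0]<.7 and abs(p[1])<.35: print(ce.round(1),s,p.round(4),totray(p).round(3))
plan(np.array([.563,.187]),(-.003,0),45)
E
```

```text
[231.1 147.2] [227 141   9  14  89] [0.4326 0.2407 0.008 ] [-0.486  0.05 ]
[259.4 181.7] [253 174  14  13  64] [0.5672 0.1799 0.008 ] [-0.393  0.166]
[108.4 281.8] [ 97 259  25  43 205] [ 0.4189 -0.2652  0.008 ] [ 0.001 -0.09 ]
[149.7 310.8] [ 96 279  93  50 337] [ 0.5483 -0.2696  0.008 ] [0.037 0.034]
[119.8 298.1] [110 288  18  19 130] [ 0.4692 -0.2823  0.008 ] [ 0.03  -0.045]
[156.  310.4] [147 301  18  18 110] [ 0.56   -0.2611  0.008 ] [0.032 0.048]
yawdeg -97.8 ry total -17.3 start [0.5691 0.2316] shift after turn x,z -470.8 16.0 dz down 48.6 push 450.9
shift before turn x,z -454.3 -124.4
```

View pics/e6.png

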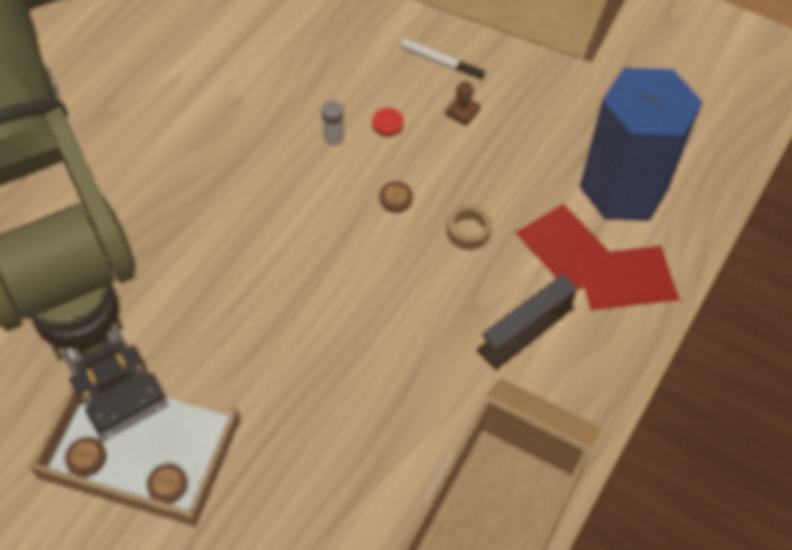

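>>> step_arm:
  targets:
    - [0, -15, 0, 0, -8.6, 0]
    - [0, -10, 0, 0, -8.7, 0]
    - [-25, 0, 1, 0, 0, 0]
    - [-45, 0, 1.5, 0, 0, 0]
    - [-50, 0, 2, 0, 0, 0]
    - [-50, 0, 2, 0, 0, 0]
    - [-50, 0, 2, 0, 0, 0]
    - [-50, 0, 2, 0, 0, 0]
    - [-50, 0, 1.5, 0, 0, 0]
    - [-50, 0, 1.5, 0, 0, 0]
    - [-50, 0, 1.5, 0, 0, 0]
    - [-25, 0, 1, 0, 0, 0]

```text
time_s: 28.25
ee_pos: [0.5642, 0.2079, 0.071]
eef_rot: [-1.573, -0.001, -1.705]
force: [1.0, -0.6, -0.3]
grip_width: 0.0302
```

>>> step_arm:
  targets:
    - [-20, 0, 0, 0, 0, 0]
    - [-6, 0, 0, 0, 0, 0]
    - [0, 0, 0, 0, 0, 0]
    - [0, 0, 0, 0, 0, 0]

```text
time_s: 28.75
ee_pos: [0.5685, 0.2304, 0.0724]
eef_rot: [-1.571, -0.0, -1.708]
force: [0.3, 0.6, 0.4]
grip_width: 0.0303
```

```bash
python3 - <<'E'
from h import *
plan(np.array([.563,.187]),(-.003,0),45)
c=camera("scene");cv2.imwrite(f"pics/e7.png",cv2.resize(c["pixels"][90:340,80:440,::-1],(792,550)))
E
```

```text
yawdeg -97.8 ry total -0.1 start [0.5691 0.2316] shift after turn x,z -1.2 0.4 dz down 72.4 push 450.9
shift before turn x,z -1.2 0.4
```

View pics/e7.png

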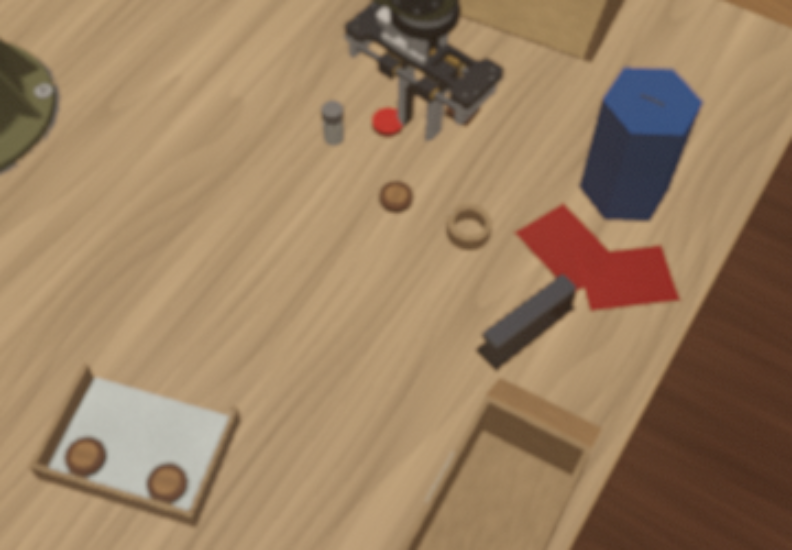

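>>> step_arm:
  targets:
    - [0, 30, 0, 0, 0, 0]
    - [0, 30, 0, 0, 0, 0]
    - [0, 20, 0, 0, 0, 0]
    - [0, 10, 0, 0, 0, 0]
    - [0, 5, 0, 0, 0, 0]
    - [5, 0, 0, 0, 0, 0]
    - [8, 0, 0, 0, 0, 0]
    - [10, 0, 0, 0, 0, 0]
    - [10, 0, 0, 0, 0, 0]
    - [10, 0, 0, 0, 0, 0]
    - [7, 0, 0, 0, 0, 0]
    - [4, 0, 0, 0, 0, 0]

```text
time_s: 30.3
ee_pos: [0.5611, 0.1774, -0.0225]
eef_rot: [-1.571, 0.0, -1.707]
force: [-0.5, 0.6, -0.2]
grip_width: 0.0302
```

```bash
python3 - <<'E'
from h import *
c=camera("scene");cv2.imwrite(f"pics/e8.png",cv2.resize(c["pixels"][90:340,80:440,::-1],(792,550)))
g=O-.003*u;o=get_obs();d=g-o["ee_pos"][:2];print(np.linalg.norm(d)-.0241,np.degrees(np.arctan2(d[1],d[0])),np.degrees(o["eef_rot"][2]))
E
```

```text
0.3959293055998386 -97.69423996000097 -97.82128191873167
```

View pics/e8.png

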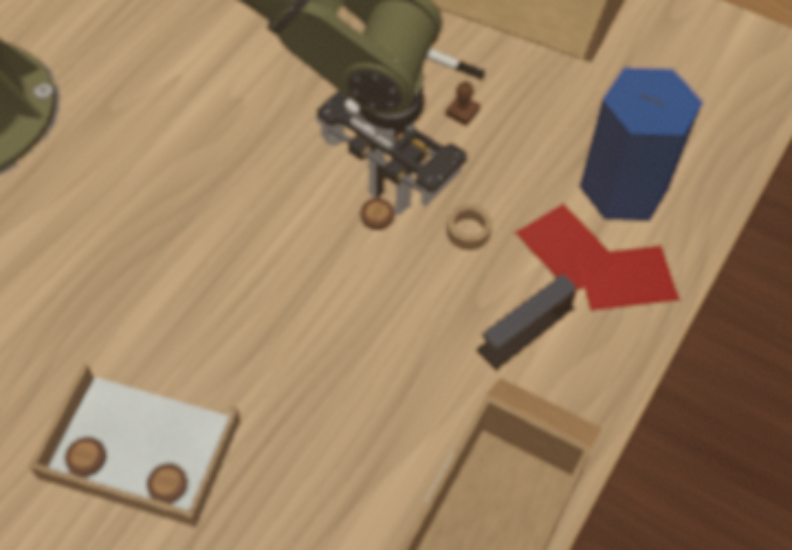

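Third token (crop (377,213)) is cradled and moving; 396 mm remain.

>>> step_arm:
  targets:
    - [6, 0, 0, 0, 0, 0]
    - [10, 0, 0, 0, 0, 0]
    - [13, 0, 0, 0, 0, 0]
    - [13, 0, 0, 0, 0, 0]
    - [13, 0, 0, 0, 0, 0]
    - [13, 0, 0, 0, 0, 0]
    - [13, 0, 0, 0, 0, 0]
    - [13, 0, 0, 0, 0, 0]
    - [13, 0, 0, 0, 0, 0]
    - [13, 0, 0, 0, 0, 0]
    - [13, 0, 0, 0, 0, 0]
    - [13, 0, 0, 0, 0, 0]

```text
time_s: 31.85
ee_pos: [0.5412, 0.0323, -0.0225]
eef_rot: [-1.571, 0.0, -1.707]
force: [-0.4, 0.1, 0.2]
grip_width: 0.0298
```

>>> step_arm:
  targets:
    - [13, 0, 0, 0, 0, 0]
    - [13, 0, 0, 0, 0, 0]
    - [13, 0, 0, 0, 0, 0]
    - [13, 0, 0, 0, 0, 0]
    - [13, 0, 0, 0, 0, 0]
    - [13, 0, 0, 0, 0, 0]
    - [13, 0, 0, 0, 0, 0]
    - [13, 0, 0, 0, 0, 0]
    - [13, 0, 0, 0, 0, 0]
    - [10, 0, 0, 0, 0, 0]
    - [6, 0, 0, 0, 0, 0]
    - [3, 0, 0, 0, 0, 0]

```text
time_s: 33.35
ee_pos: [0.5228, -0.1019, -0.0226]
eef_rot: [-1.571, 0.0, -1.707]
force: [0.1, 0.9, 0.3]
grip_width: 0.0303
```

```bash
python3 - <<'E'
from h import *
c=camera("scene");cv2.imwrite(f"pics/e9.png",cv2.resize(c["pixels"][90:340,80:440,::-1],(792,550)))
g=O-.003*u;o=get_obs();d=g-o["ee_pos"][:2];print(np.linalg.norm(d)-.0241,np.degrees(np.arctan2(d[1],d[0])),np.degrees(o["eef_rot"][2]))
E
```

```text
0.11420937597674348 -97.46201472675148 -97.8095361967325
```

View pics/e9.png

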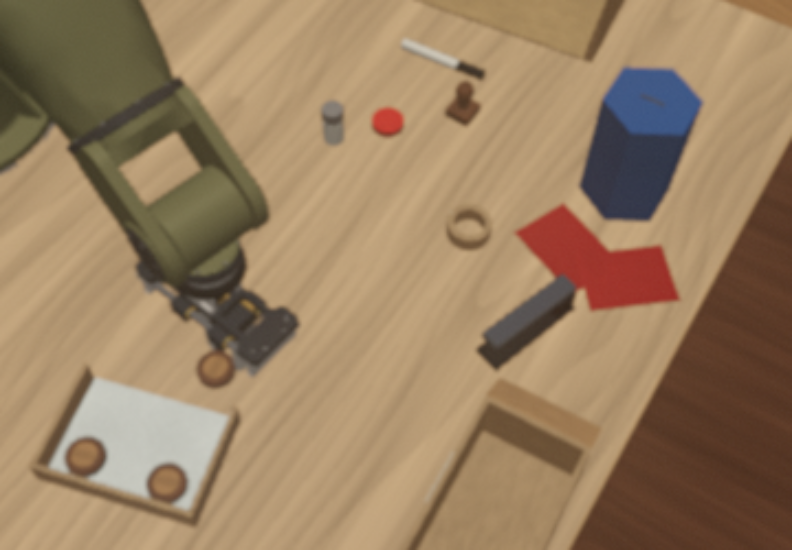

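>>> step_arm:
  targets:
    - [5, 0, 0, 0, 0, 0]
    - [9, 0, 0, 0, 0, 0]
    - [12, 0, 0, 0, 0, 0]
    - [13, 0, 0, 0, 0, 0]
    - [13, 0, 0, 0, 0, 0]
    - [13, 0, 0, 0, 0, 0]
    - [13, 0, 0, 0, 0, 0]
    - [13, 0, 0, 0, 0, 0]
    - [11, 0, 0, 0, 0, 0]
    - [7, 0, 0, 0, 0, 0]
    - [4, 0, 0, 0, 0, 0]
    - [2, 0, 0, 0, 0, 0]

```text
time_s: 34.9
ee_pos: [0.5072, -0.2156, -0.0226]
eef_rot: [-1.571, 0.0, -1.707]
force: [0.2, -0.1, 0.8]
grip_width: 0.03
```

>>> step_arm:
  targets:
    - [-10, -2, 0, 0, 0, 0]
    - [-15, -25, 0, 0, 0, 0]
    - [-25, -40, 0, 0, 0, 0]
    - [-50, -40, 0, 0, 0, 0]
    - [-50, -30, 0, 0, 0, 0]
    - [-30, 0, 0, 0, 0, 0]
    - [0, 0, 0, 0, 0, 0]
    - [0, 0, 0, 0, 0, 0]

```text
time_s: 35.9
ee_pos: [0.5312, -0.0386, 0.1132]
eef_rot: [-1.571, -0.0, -1.707]
force: [-0.3, -1.1, -0.1]
grip_width: 0.0303
```

```bash
python3 - <<'E'
from h import *
print(get_obs()["time_s"])
for n in("scene","top"):
    c=camera(n);cv2.imwrite(f"pics/f_{n}.png",cv2.resize(c["pixels"][90:340,80:440,::-1],(792,550)))
    for ce,s,p in tokens(c,.008):
        if .3<p[0]<.7 and abs(p[1])<.35: print(n,ce.round(1),s,p.round(4),totray(p).round(3))
E
```

```text
35.9
scene [231.1 146.9] [227 141   9  14  78] [0.4319 0.2416 0.008 ] [-0.487  0.05 ]
scene [109.5 280. ] [ 98 258  24  43 199] [ 0.4178 -0.2604  0.008 ] [-0.004 -0.09 ]
scene [150.2 310.5] [ 96 279  93  50 299] [ 0.5487 -0.2683  0.008 ] [0.036 0.035]
scene [143.9 292.9] [135 283  17  17  91] [ 0.5086 -0.2425  0.008 ] [0.001 0.003]
scene [119.8 299.5] [110 289  18  18 102] [ 0.4716 -0.2848  0.008 ] [ 0.033 -0.044]
scene [156.3 311. ] [147 301  18  18  94] [ 0.5613 -0.2618  0.008 ] [0.033 0.049]
top [217.7 165.1] [211 160  17  15  66] [0.6768 0.2056 0.008 ] [-0.39   0.278]
top [223.4 176.2] [214 168  18  13  70] [0.6464 0.1891 0.008 ] [-0.382  0.244]
top [399.5 246.6] [391 239  17  17 198] [ 0.4644 -0.2816  0.008 ] [ 0.028 -0.05 ]
```

View pics/f_scene.png

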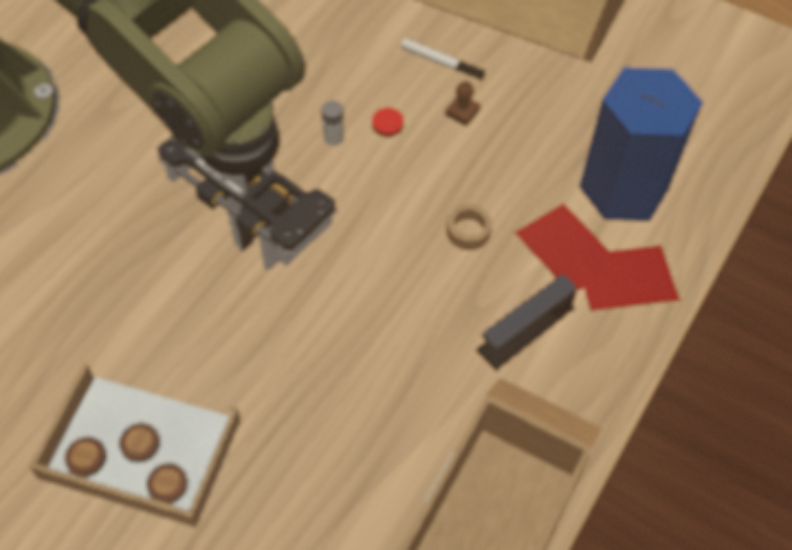

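View pics/f_top.png

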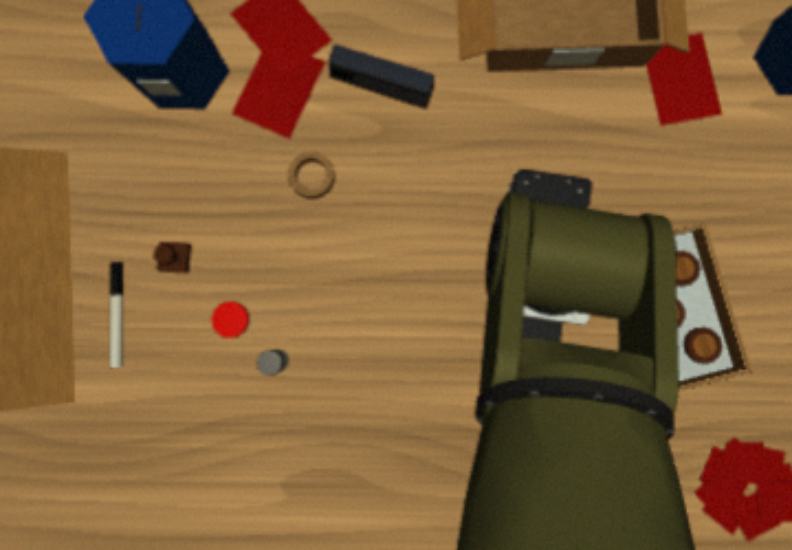

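All three tokens lie flat in the tray at crop (85,456), (139,442) and (167,483). The bystanders are where they started and the arm is clear, so I'm handing in.

```bash
python3 - <<'E'
from station import job
print(job.hand_in())
E
```

```text
the job is handed in; nothing more can be done
None
```

I pushed all three dark tokens into the tray one at a time, cradled between the two fingertips set 30 mm apart, and handed the job in at about 36 s.

**Token positions:** The last scene picture puts the tokens at tray (x, y) of about (33, −44), (1, 3) and (33, 49) mm. All three look flat, separate and wholly inside. The last top picture was partly blocked by the arm. It gave a clean position for only one token, (28, −50) mm, which is about 8 mm from the scene value but still well inside.

**Bystanders:** The stamp, glue stick, tape roll, pen, stapler and red look-alike appear at the same pixels in both cameras as before the pushes. I compared these by eye and did not measure distances. The gripper was raised clear before the hand-in.

**First push missed:** My first push passed over the token without touching it. The reported tool height turned out to be about 27 mm lower than the real fingertips. I felt for the table in small steps, which peaked at about 50 N at the wrist (limit 120 N), then made all three pushes with the tips about 5 mm above the table.

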